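# Switch off the pastry warmer and take out its crumb tray

## Robot

A 6-joint arm with a two-finger parallel gripper is mounted at the origin on the work surface. World frame = base frame: x ahead of the robot, y to its left, z up, the work surface at z = 0. Lengths are in m, angles in rad, forces in N, time in s.
With the tool pointing down it reaches from about 0.35 to 0.775 m from the base axis. Payload 7.3 kg.
Tool frame: the origin (TCP) lies at the very end of the fingers, on their centre line; the grasp point (between the pads) lies 19 mm behind it; z points along the fingers, y is the line along which they close (so a half turn about z gives the same grasp; the last joint's range is limited). The gripper opens to 92 mm and grips with 3 to 60 N. Pads are 19 mm wide; open, the fingers measure 130 mm over their backs; the gripper's body (75 mm by 190 mm) begins 47 mm behind the grasp point.
Start: joints at [0.999, 0.342, 1.524, -0, 1.275, -0.146], TCP at [0.217, 0.478, 0.227] pointing down, gripper open.
Joint ranges: [-2.53, 2.53], [-0.77, 2.02], [0.04, 2.7], [-1, 4.14], [0.28, 2.66], [-3.11, 3.11]. Speed limits (rad/s): [2.57, 2.57, 3.14, 3.14, 3.14, 3.14].

## Interface

Orientations are given as [roll, pitch, yaw] about the fixed x, y, z axes, in that order (R = Rz(yaw) Ry(pitch) Rx(roll)).
In Python, from cell import robot gives the robot as it stands. The module is installed in compiled form; this text tells all that it offers.
- The arm moves only by the tool arm_command, never from a script. Its argument "moves" is a list of rows, each a list of 3 entries, a list of its own where there are three numbers: the shift along the tool's x, y, z in m, then the turn, a rotation vector about the tool's x, y, z in rad, then the finger opening in m, from 0 to 0.0918. In form: [[[dx, dy, dz], [ax, ay, az], claw], ...]. A call has exactly 5 rows; each row is the pose to reach, as a shift and turn from the pose commanded when the call began, along the tool's axes at that moment; what a row does not reach only later rows make up. A row lasts 1/10 s, in which the tool goes at most 50 mm and 8.59 degrees, less where a joint would pass 70% of its speed; a pose out of reach is approached as far as the arm can. A call with a gripper value outside its range is refused whole. The fingers move at their own pace and stop on an object; "squeeze" is the grip in N (left out, the last holds). Time passes only in rows, so rows that repeat a pose let the fingers close, or fill a call up. It gives the time, the measured TCP pose, the force, the opening and the grip force at its end, in the units of the state.
- robot.observe(): the state, without advancing time (a new reading comes with each control period).
- robot.read_camera(name): name is "scene" or "top" or "wrist"; returns the picture (420x560x3 uint8, red, green, blue); there is no depth.
- robot.camera_model(name): a dict with "fx", "fy", "cx", "cy" (pixels), "k1" (the pictures are not rectified: a ray, as slopes to the right and down, at radius r is drawn at 1 + k1 r^2 times it, then the intrinsics apply), "R" (3x3) and "t" (3): a world point X has camera coordinates R X + t. Camera axes: x right, y down, z forward; pixel columns grow to the right and rows downward; lengths in m; the calibration is good to about 2 mm. A picture is of the moment at which its call begins: read the wrist's pose just before it. camera_model takes no time and is no camera call; for the wrist camera it gives the pose at the moment of the call.
- robot.hand_in(): hands the job in; it is judged then, once.
The state is a dict: "time": time; "qpos": joint angles; "qvel": joint speeds; "joint_efforts": joint torques, N m; "tool_pos": TCP position; "tool_rot": TCP orientation; "contact_force": force on the tool from outside, world axes, zero at the start; "torque": the same for the moment, N m; "opening": finger opening in m; "grip_force": force on a finger pad.
Only numpy, scipy, OpenCV 4.12 (cv2) and the standard library are available. Lean on these libraries where they do the work, as an engineer would, in place of code of your own. Each camera call takes 0.05 s, during which the arm holds its last target. There are 200 camera calls.

## Task

Switch the pastry warmer off by turning its sunken dial anticlockwise back to the off stop, with the crumb tray still in place; then take the crumb tray out - it is caught behind the front lip and its rear tongue is hooked under the red bar, so raise its front, tilt it and draw it out towards the warmer's front - and set it down gently, flat and the right way up, in the middle of the empty green drying mat. Leave everything else standing where it is.

Things in the scene. Friction and masses are not known exactly. Their poses are not given: they have to be found in the camera images.
- warmer: White pastry warmer, fixed. Origin on the counter; x from its front (-x, robot side) to its back, z up; spans x -150 to 160, y -130 to 130 mm. Front: open bay for the crumb tray, floor z 30, side walls' inner faces at y -90 and 90, tops z 54. Back: white deck, x 43 to 160, top z 85, with the dial's well sunk in it.
- tray_seat (a point): Point of the warmer where the tray's origin lies when the tray is seated: warmer frame x -63, y 0, z 30 mm. The seated tray may stand up to 3 mm off it. Axes as the warmer.
- front_lip (a point): Middle of the top edge of the warmer's steel front lip: warmer x -145, y 0, z 50 mm. The lip is 10 mm thick, 180 wide, 20 above the bay floor, close in front of the tray. Axes as the warmer.
- keeper (a point): Middle of the underside of the red keeper bar across the bay's back: warmer x 25, y 0, z 41 mm. Bar: x 19 to 31, z 41 to 47, full bay width. Under it a slot 11 mm high, closed behind at x 34. Axes as the warmer.
- dial_well (a point): Centre of the mouth of the square dial well in the deck: warmer x 103, y -75, z 85 mm. 92 x 92 mm, floor 45 mm down (z 40). A white dot on the rim straight in front of the dial marks off. Axes as the warmer.
- dial (a joint): The warmer's dial, rad: 0 = off, at a stop; grows clockwise seen from above (on; starts between 0.75 and 1.4; other stop 1.6). At 0 its bar lies along the warmer's x, the white pointer line towards the front (-x), at the white dot. It stays where left and turns with about 0.03 N m.
- dial_grip (a point): On the dial's vertical axis at gripping height, 77 mm above the counter. The dial's black bar grip is 42 mm long, 14 thick, 32 tall; its top is 7 mm above this point, level with the deck; the disc under the bar (radius 22) has its top 23 mm below this point. The point turns with the dial: its x axis runs along the bar, away from the pointer.
- tray: Dark steel crumb tray, loose, 0.16 to 0.30 kg, open on top, 148 (x) by 172 (y) by 22 mm high, 3 mm walls and floor. Origin: centre of the underside, tongue left out; x to its back, z up. It starts seated in the warmer. Raise its front 8 to 20 degrees about the tongue tip, then draw it to the warmer's front (-x) by 20 mm or more: it is free.
- tongue_tip (a point): Middle of the rear end of the tray's tongue, at the underside: tray x 94, y 0, z 0 mm. The tongue, 150 wide, 5 thick, reaches 20 mm back from the tray; seated, about 12 mm of it lies under the keeper bar, so the tray cannot rise straight up.
- tray_handle (a point): Grip point of the tray's handle: tray x -30, y 0, z 42 mm. The handle is an upright black fin with pale wood inlays, standing on the tray floor: 16 thick (tray x), 50 wide (tray y), its top 12 mm above this point, free on all sides. Axes as the tray.
- mat_free: The empty green drying mat, fixed, ribbed, 210 x 210 mm, 6 mm thick. Origin: centre of its underside, on the counter; its top is at z 6 mm.
- mat_busy: The other, identical green drying mat, fixed; the milk jug and the muffin stand on it. Origin: centre of its underside, on the counter.
- jug: Bystander, loose: steel milk jug, diameter 84, 110 tall, with a handle reaching 68 from its axis; it stands on the occupied drying mat. Sizes in mm. Origin: centre of its underside, z up.
- cookie_plate: Bystander, loose: small white plate, diameter 96, with one cookie, 24 tall in all, loose on the warmer's deck beside the dial well. Sizes in mm. Origin: centre of its underside, z up.
- muffin: Bystander, loose: muffin in a black wrapper, diameter 78, 80 tall, beside the jug on the occupied drying mat. Sizes in mm. Origin: centre of its underside, z up.
- takeaway_cup: Bystander, loose: brown paper cup with a black lid, diameter 84, 104 tall, on the counter just beyond the empty mat (further off, more than 0.75 m ahead of the robot base, stand only fixed things, up to 220 tall). Sizes in mm. Origin: centre of its underside, z up.
- bean_jar: Bystander, loose: brown bean jar with a metal lid, diameter 80, 100 tall, on the counter just beyond the occupied mat. Sizes in mm. Origin: centre of its underside, z up.
There are look-alikes about, which are no part of the job. Of the things like the tray, leave any that is pink; of the rest the larger one is meant.

How it is judged:
On the way, in this order (a step that is already met when the one before it is completed fails the run):
1. the dial is turned to off while the tray is still seated (value of joint dial below 0.15 rad and distance between tray and tray_seat below 0.02 m), for 0.2 s.
2. the tray is out of the warmer (distance between tray and tray_seat above 0.1 m), for 0.1 s.
At the end, for the whole second after the job is handed in: The dial is within 0.15 rad of its off stop; the tray lies still and upright on the empty mat, within 0.06 rad of level, its origin at most 12 mm above the counter and within 35 mm (horizontally) of the mat's centre; its heading on the mat is free (value of joint dial below 0.15 rad and horizontal distance between tray and mat_free below 0.035 m and angle between tray's own z axis and vertical below 0.06 rad and height (world z) of tray below 0.012 m and contact force between tray and mat_free above 0.5 N and linear speed of tray below 0.02 m/s); the robot touches nothing.
It fails at once if a bystander is moved by more than 25 mm (distance of any of jug, cookie_plate, muffin, takeaway_cup, bean_jar from where it was at the start of the episode above 0.025 m).
It fails at once if a bystander is tipped over (angle between any of jug, cookie_plate, muffin, takeaway_cup, bean_jar's own z axis and vertical above 0.5 rad).
It fails at once if the tray is dropped on the mat (it comes down faster than 0.5 m/s within 45 mm of it) (linear speed of tray above 0.5 m/s and horizontal distance between tray and mat_free below 0.12 m and height (world z) of tray below 0.05 m).
It also fails if it takes over 62 s, if anything falls off the work surface, if the arm or the gripper's body presses on something with over 40 N, if the wrist force passes 120 N, or if a joint passes its speed limit or range.

## Working session

There is one attempt and no reset: what is moved stays moved. The work goes in short steps, Python scripts to look and compute and a tool call to move; the robot and the scene stay as the last step left them, time stands still between calls to the robot, and variables do not carry over. Pictures are saved under pics/ and viewed, at most 10 in all, crops included, and the job is handed in when it is done.

Besides the shell and the picture viewer there is one more tool, called after "Emit:" as name([rows], argument=value, ...), one row to a line, values as JSON. arm_command: Moves the arm, as the interface text tells. Its arguments: {"type":"object","properties":{"moves":{"type":"array"},"squeeze":{"type":"number"}},"required":["moves"]}

```bash
mkdir -p pics; cat > h.py <<'E'
import numpy as np, cv2
from cell import robot
from scipy.spatial.transform import Rotation as Ro
def grab(n):
    m=robot.camera_model(n); im=np.array(robot.read_camera(n)); return im,m
def save(n,im,f=1): cv2.imwrite('pics/'+n,cv2.resize(im[:,:,::-1],None,fx=f,fy=f,interpolation=cv2.INTER_CUBIC))
def ray(m,u,v):
    x=np.array([(u-m['cx'])/m['fx'],(v-m['cy'])/m['fy']]); p=x.copy()
    for _ in range(20): p=x/(1+m['k1']*(p@p))
    R=np.array(m['R']);t=np.array(m['t']); return -R.T@t, R.T@np.array([p[0],p[1],1])
def onz(m,u,v,z):
    c,d=ray(m,u,v); return c+d*(z-c[2])/d[2]
def proj(m,X):
    c=np.array(m['R'])@np.array(X)+np.array(m['t']); p=c[:2]/c[2]; p=p*(1+m['k1']*(p@p)); return np.array([m['fx']*p[0]+m['cx'],m['fy']*p[1]+m['cy']])
def rel(pos,R):
    "pose target (world pos, Rotation) as shift/rotvec in current tool axes"
    s=robot.observe(); R0=Ro.from_euler('xyz',s['tool_rot']); 
    return R0.inv().apply(np.array(pos)-s['tool_pos']).round(4),(R0.inv()*R).as_rotvec().round(4)
E
python3 - <<'E'
from h import *
s=robot.observe();print(s)
a,m=grab('top');b,m2=grab('scene')
cv2.imwrite('pics/top_raw.png',a[:,:,::-1]);cv2.imwrite('pics/scene_raw.png',b[:,:,::-1])
import pickle;pickle.dump((m,m2),open('m.pkl','wb'))
save('t1.png',a,1.4);save('s1.png',b,1.4);print(m,m2)
E
```

```text
{'time': 0.0, 'qpos': array([ 9.99036358e-01,  3.42728372e-01,  1.52499587e+00, -1.80639191e-05,
        1.27539287e+00, -1.45969595e-01]), 'qvel': array([-0.00010061, -0.00051939,  0.00136118, -0.00097206, -0.00053808,
        0.00215035]), 'joint_efforts': array([-3.14480189e-03, -4.31243420e+01, -2.44214022e+01,  7.14499829e-02,
        5.61124727e-02, -1.19364522e-04]), 'tool_pos': array([0.2165997 , 0.47780046, 0.22604941]), 'tool_rot': array([-3.14008190e+00, -2.04644638e-04,  2.71580740e+00]), 'contact_force': array([-0.76385369,  0.33981531, -0.6072954 ]), 'torque': array([ 0.00825419, -0.00242146, -0.00354453]), 'grip_force': 0.0, 'opening': 0.09179510232466792}
{'fx': 443.99150084260145, 'fy': 443.99150084260145, 'cx': 275.46795624417075, 'cy': 209.57313323079777, 'k1': 0.048633719837099895, 'R': array([[ 0.00557119, -0.99992437,  0.01096471],
       [-0.99172016, -0.0069316 , -0.12823057],
       [ 0.12829688, -0.01015953, -0.99168377]]), 't': array([-0.03544787,  0.45501692,  1.23526093])} {'fx': 382.2900300703265, 'fy': 382.2900300703265, 'cx': 278.3737845680108, 'cy': 215.92201068716784, 'k1': -0.004663322889260992, 'R': array([[-0.6412288 ,  0.76733375, -0.00495463],
       [ 0.53465813,  0.44214136, -0.72017477],
       [-0.55042376, -0.46444583, -0.693775  ]]), 't': array([ 0.30502484, -0.17119973,  1.48795865])}
```

View pics/t1.png

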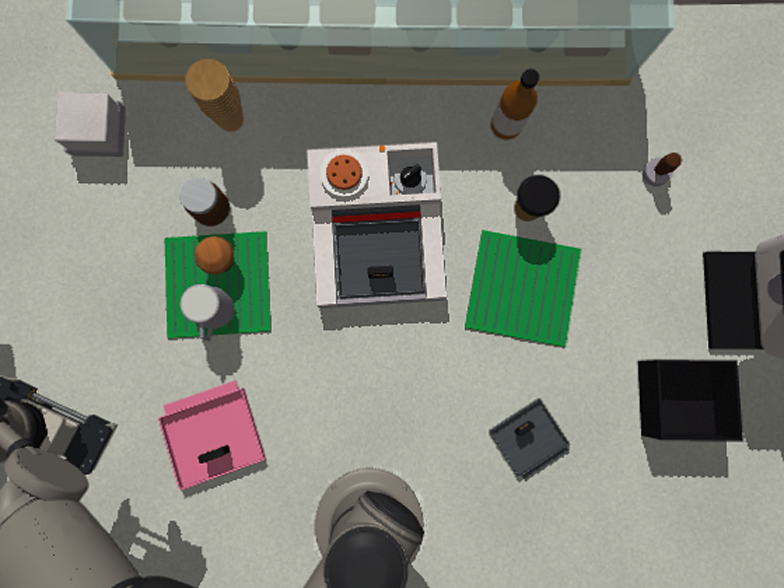

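View pics/s1.png

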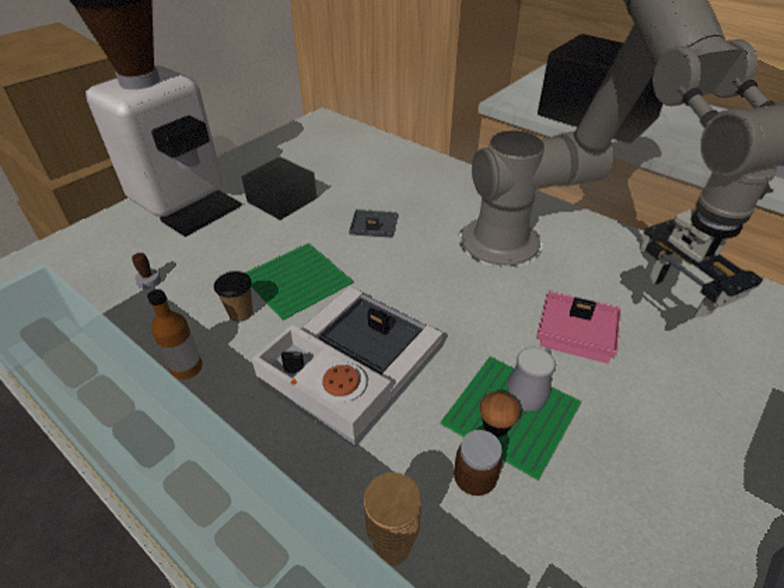

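The dark tray candidates in the top view are the seated tray at (380,262), the pink one at (213,440) and a small dark one at (530,440). The one meant is the larger non-pink tray, which is seated in the warmer. The empty mat is at (523,288) and the dial at (411,176). The jug and muffin stand on the left mat. Next is an enlarged crop to confirm the tray.

```bash
python3 - <<'E'
from h import *
import pickle;m,m2=pickle.load(open('m.pkl','rb'))
a=cv2.imread('pics/top_raw.png')[:,:,::-1]
save('c1.png',a[95:225,210:330],4.5)
k=1/1.4
W=np.array([[160,130,85],[160,-130,85],[43,-130,85],[-150,130,54],[-150,-130,54]])/1000
px=[(307,150),(438,143),(441,198),(317,306),(447,298)]
P=np.array([onz(m,u*k,v*k,w[2]) for (u,v),w in zip(px,W)])
R,_=Ro.align_vectors(np.c_[P[:,:2]-P[:,:2].mean(0),0*P[:,0]],np.c_[W[:,:2]-W[:,:2].mean(0),0*P[:,0]])
yaw=R.as_euler('xyz')[2];c,s=np.cos(yaw),np.sin(yaw);A=np.array([[c,-s],[s,c]])
o=P[:,:2].mean(0)-A@W[:,:2].mean(0)
print('warmer',o,yaw,'res',(P[:,:2]-(W[:,:2]@A.T+o)).round(4))
for n,w in dict(dial=(.103,-.075),handle=(-.093,0)).items(): print(n,A@w+o)
hsv=cv2.cvtColor(a,cv2.COLOR_RGB2HSV)
g=cv2.inRange(hsv,(50,120,50),(80,255,255)); g=cv2.morphologyEx(g,cv2.MORPH_OPEN,np.ones((3,3)))
g[:, :310]=0
cs,_=cv2.findContours(cv2.morphologyEx(g,cv2.MORPH_CLOSE,np.ones((9,9))),0,2);h=cv2.convexHull(max(cs,key=cv2.contourArea))
Q=np.array([onz(m,*p[0],.006)[:2] for p in h],np.float32)
print('mat',cv2.minAreaRect(Q))
Q=np.array([onz(m,u*k,v*k,.006)[:2] for u,v in [(482,231),(580,248),(565,346),(466,328)]]);print(Q.mean(0),Q)
print('cup top',onz(m,538*k,193*k,.104))
E
```

```text
warmer [ 0.58501488 -0.01499376] 0.06992481033020674 res [[-0.0002  0.0006]
 [-0.0012 -0.0017]
 [ 0.0026  0.001 ]
 [-0.0004 -0.0003]
 [-0.0008  0.0004]]
dial [ 0.69300327 -0.08261409]
handle [ 0.49224215 -0.02149147]
mat ((0.4732877016067505, -0.316677063703537), (0.2085304856300354, 0.20910431444644928), 79.25455474853516)
[ 0.47210263 -0.31806024] [[ 0.59183093 -0.23444692]
 [ 0.55675995 -0.43837807]
 [ 0.35222098 -0.40075122]
 [ 0.38759868 -0.19866476]]
cup top [ 0.64526095 -0.3280809   0.104     ]
```

View pics/c1.png

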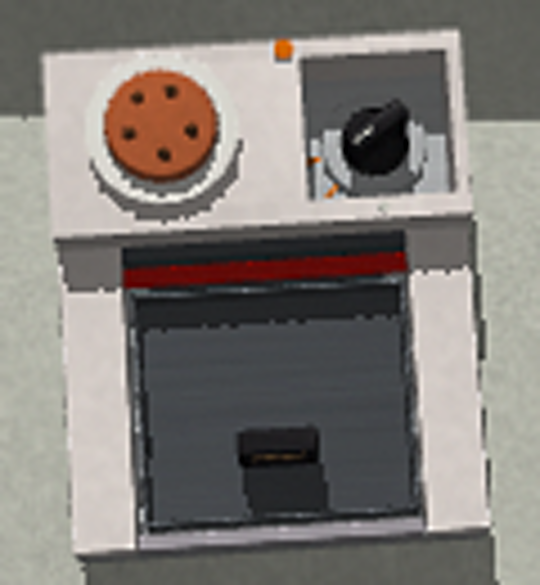

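The crop shows the large dark tray seated in the bay, with its handle at (280,445), under the red bar. That is the one meant. The dial pointer points front-left, so the dial reads about 0.95 rad. Moving above the dial.

Emit:
arm_command([
  [[-0.044,-0.021,0],[0,0,0],0.09],
  [[-0.088,-0.042,0],[0,0,0],0.09],
  [[-0.133,-0.063,0],[0,0,0],0.06],
  [[-0.177,-0.084,0],[0,0,0],0.06],
  [[-0.222,-0.105,0],[0,0,0],0.06],
])

```text
time: 0.6
tool_pos: [0.3763, 0.2892, 0.2265]
tool_rot: [-3.141, -0.0, 2.716]
contact_force: [0.6, 0.1, 0.7]
opening: 0.0703
grip_force: 0.0
```

Emit:
arm_command([
  [[-0.044,-0.021,0],[0,0,0],0.06],
  [[-0.088,-0.042,0],[0,0,0],0.06],
  [[-0.133,-0.063,0],[0,0,0],0.06],
  [[-0.177,-0.084,0],[0,0,0],0.06],
  [[-0.222,-0.105,0],[0,0,0],0.06],
])

```text
time: 1.1
tool_pos: [0.5352, 0.1017, 0.2265]
tool_rot: [-3.142, -0.001, 2.716]
contact_force: [0.2, 0.4, 0.8]
opening: 0.0599
grip_force: 0.0
```

Emit:
arm_command([
  [[-0.044,-0.021,0],[0,0,0.09],0.04],
  [[-0.088,-0.042,0],[0,0,0.18],0.04],
  [[-0.133,-0.063,0],[0,0,0.27],0.04],
  [[-0.177,-0.084,0],[0,0,0.36],0.04],
  [[-0.222,-0.105,0],[0,0,0.45],0.04],
])

```text
time: 1.6
tool_pos: [0.694, -0.0855, 0.2262]
tool_rot: [-3.141, -0.001, 2.262]
contact_force: [0.4, 1.2, 0.6]
opening: 0.04
grip_force: 0.0
```

```bash
python3 - <<'E'
from h import *
s=robot.observe();print(s['time'],s['tool_pos'],s['tool_rot'],s['qpos'],s['opening'])
a,m=grab('wrist');cv2.imwrite('pics/w1_raw.png',a[:,:,::-1]);save('w1.png',a,1.4)
import pickle;pickle.dump(m,open('w1.pkl','wb'))
o=np.array([.585,-.015]);c,sn=np.cos(.07),np.sin(.07)
for w in [(.103,-.075,.085),(.057,-.029,.085),(.057,-.121,.085),(.149,-.029,.085),(.149,-.121,.085),(.103,-.075,.084)]:
    X=[o[0]+c*w[0]-sn*w[1],o[1]+sn*w[0]+c*w[1],w[2]];print(w,(proj(m,X)*1.4).round(1))
E
```

```text
1.6 [ 0.69400602 -0.0854561   0.22618688] [-3.14123571e+00 -8.24767059e-04  2.26196387e+00] [-2.32094064e-01  6.83268372e-01  9.52897125e-01  2.13272119e-04
  1.50630029e+00 -9.23275594e-01] 0.03996956317863262
(0.103, -0.075, 0.085) [400.9 277.8]
(0.057, -0.029, 0.085) [385.9 189.3]
(0.057, -0.121, 0.085) [315.9 291.6]
(0.149, -0.029, 0.085) [487.3 263.7]
(0.149, -0.121, 0.085) [414.3 356.9]
(0.103, -0.075, 0.084) [400.8 277.5]
```

View pics/w1.png

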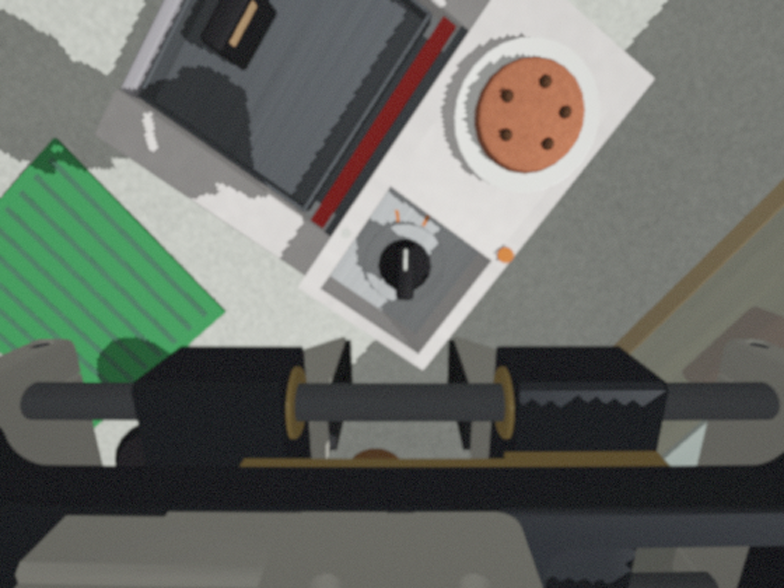

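The wrist view shows the dial bar upright, from the pointer end at (405,240) to the tail at (404,298). The well mouth corners are at (390,188), (491,262), (418,352) and (328,290).

```bash
python3 - <<'E'
from h import *
import pickle;m=pickle.load(open('w1.pkl','rb'));k=1/1.4
a=cv2.imread('pics/w1_raw.png');g=cv2.cvtColor(a,cv2.COLOR_BGR2GRAY)
roi=np.zeros_like(g);cv2.fillConvexPoly(roi,np.int32([[278,140],[345,188],[300,240],[240,207]]),255)
b=(g<45)&(roi>0);n,l,st,ce=cv2.connectedComponentsWithStats(b.astype(np.uint8));i=1+st[1:,4].argmax();print(st[i],ce[i])
for r in range(168,218,3): 
    x=np.where(l[r]==i)[0]; print(r,x.min() if len(x) else 0,x.max() if len(x) else 0,end='; ')
w=(g>150)&(l!=i);ys,xs=np.where((g[168:200,278:300]>120));print('\n',xs+278,ys+168)
C=[onz(m,u*k,v*k,.085) for u,v in [(390,188),(491,262),(418,352),(328,290)]]
print('well c',np.mean(C,0));
p,q=onz(m,405*k,240*k,.084),onz(m,404*k,298*k,.084);d=q-p;print(p,q,(p+q)/2,'heading',np.arctan2(d[1],d[0]),np.hypot(*d[:2]))
c,d=ray(m,280,200)
print('cam',c)
E
```

```text
[271 172  35  41 790] [287.56835443 189.7556962 ]
168 0 0; 171 0 0; 174 280 295; 177 276 300; 180 274 302; 183 272 303; 186 272 304; 189 271 305; 192 272 305; 195 272 304; 198 275 303; 201 277 301; 204 281 297; 207 284 289; 210 284 287; 213 0 0; 216 0 0; 
 [283 284 285 286 287 288 289 290 291 292 293 294 295 296 297 298 299 285
 286 287 288 289 290 291 292 293 294 295 296 297 298 299 291 292 293 294
 295 296 297 298 299 294 295 296 297 298 299 296 297 298 299 298 299 299
 289 290 288 289 290 291 288 289 290 291 288 289 290 291 288 289 290 291
 288 289 290 291 288 289 290 291 288 289 290 291 288 289 290 291 288 289
 290 291 288 289 290 291 288 289 290 291 288 289 290 291 288 289 290 288
 289 290] [168 168 168 168 168 168 168 168 168 168 168 168 168 168 168 168 168 169
 169 169 169 169 169 169 169 169 169 169 169 169 169 169 170 170 170 170
 170 170 170 170 170 171 171 171 171 171 171 172 172 172 172 173 173 174
 178 178 179 179 179 179 180 180 180 180 181 181 181 181 182 182 182 182
 183 183 183 183 184 184 184 184 185 185 185 185 186 186 186 186 187 187
 187 187 188 188 188 188 189 189 189 189 190 190 190 190 191 191 191 192
 192 192]
well c [ 0.69519068 -0.07832948  0.085     ]
[ 0.67738597 -0.05899014  0.084     ] [ 0.70507581 -0.09343602  0.084     ] [ 0.69123089 -0.07621308  0.084     ] heading -0.8937032802053445 0.04419554579286743
cam [ 0.64742021 -0.02968949  0.3846766 ]
```

```bash
python3 - <<'E'
from h import *
import pickle;m=pickle.load(open('w1.pkl','rb'))
print('disc',onz(m,288.4,189,.054)[:2], np.hypot(*(onz(m,271,189,.054)-onz(m,305,189,.054))[:2])/2)
for p,q in [((289.7,171.7),(285.7,212)),((289.5,178.5),(285.7,210))]:
    p,q=onz(m,*p,.084),onz(m,*q,.084);d=q-p;print((p+q)/2,'heading',np.arctan2(d[1],d[0]),np.hypot(*d[:2]))
print(rel([.694,-.079,.058],Ro.from_euler('xyz',[np.pi,0,np.pi-.84])))
E
```

```text
disc [ 0.6924933  -0.07805428] 0.019488076294365306
[ 0.69000153 -0.0767936   0.084     ] heading -0.9749711698496212 0.043156385956502084
[ 0.69146763 -0.07870824  0.084     ] heading -0.9955363019040284 0.03395047778188598
(array([0.013 , 0.0063, 0.1656]), array([-0.0018,  0.0022, -0.0494]))
```

Emit:
arm_command([
  [[0.0055,0.003,0.03],[0,0,0.09],0.036],
  [[0.0055,0.003,0.07],[0,0,0.09],0.036],
  [[0.0055,0.003,0.11],[0,0,0.09],0.036],
  [[0.0055,0.003,0.12],[0,0,0.09],0.036],
  [[0.0055,0.003,0.125],[0,0,0.09],0.036],
])

```text
time: 2.15
tool_pos: [0.6915, -0.0775, 0.1004]
tool_rot: [-3.14, -0.002, 2.176]
contact_force: [0.3, -0.3, 0.7]
opening: 0.0362
grip_force: 0.0
```

Emit:
arm_command([
  [[0,0,0.012],[0,0,0],0.036],
  [[0,0,0.024],[0,0,0],0.036],
  [[0,0,0.034],[0,0,0],0.036],
  [[0,0,0.04],[0,0,0],0.036],
  [[0,0,0.04],[0,0,0],0.036],
])

```text
time: 2.65
tool_pos: [0.6916, -0.0775, 0.0608]
tool_rot: [-3.141, -0.001, 2.176]
contact_force: [-0.9, 0.0, -0.5]
opening: 0.036
grip_force: 0.0
```

Emit:
arm_command([
  [[0,0,0],[0,0,0],0.025],
  [[0,0,0],[0,0,0],0.015],
  [[0,0,0],[0,0,0],0.008],
  [[0,0,0],[0,0,0],0.008],
  [[0,0,0],[0,0,0],0.008],
], squeeze=10)

```text
time: 3.15
tool_pos: [0.6927, -0.0776, 0.0623]
tool_rot: [3.14, 0.001, 2.176]
contact_force: [1.2, -0.1, 0.9]
opening: 0.0136
grip_force: 10.0
```

Emit:
arm_command([
  [[0,0,0],[0,0,-0.1],0.008],
  [[0,0,0],[0,0,-0.2],0.008],
  [[0,0,0],[0,0,-0.3],0.008],
  [[0,0,0],[0,0,-0.4],0.008],
  [[0,0,0],[0,0,-0.5],0.008],
])

```text
time: 3.65
tool_pos: [0.6923, -0.0781, 0.0623]
tool_rot: [-3.141, 0.001, 2.68]
contact_force: [-1.0, -0.7, 2.7]
opening: 0.0137
grip_force: 10.0
```

Emit:
arm_command([
  [[0,0,0],[0,0,-0.1],0.008],
  [[0,0,0],[0,0,-0.2],0.008],
  [[0,0,0],[0,0,-0.3],0.008],
  [[0,0,0],[0,0,-0.4],0.008],
  [[0,0,0],[0,0,-0.5],0.008],
])

```text
time: 4.15
tool_pos: [0.6921, -0.0788, 0.0623]
tool_rot: [-3.14, 0.0, -3.104]
contact_force: [0.6, -3.7, 3.4]
opening: 0.0139
grip_force: 10.0
```

```bash
python3 - <<'E'
from h import *
s=robot.observe();print(s['time'],s['tool_rot'],s['torque'],s['contact_force'],s['opening'])
E
```

```text
4.15 [-3.14009771e+00  4.50579740e-04 -3.10359652e+00] [-0.50033597  0.08751561 -0.03747875] [ 0.55209076 -3.66321012  3.43711799] 0.013879180358521865
```

Emit:
arm_command([
  [[0,0,0],[0,0,-0.02],0.008],
  [[0,0,0],[0,0,-0.04],0.008],
  [[0,0,0],[0,0,-0.05],0.008],
  [[0,0,0],[0,0,-0.06],0.008],
  [[0,0,0],[0,0,-0.06],0.008],
])

```text
time: 4.65
tool_pos: [0.692, -0.0788, 0.0623]
tool_rot: [-3.14, 0.0, -3.049]
contact_force: [-2.6, -5.5, 4.0]
opening: 0.0141
grip_force: 10.1
```

```bash
python3 - <<'E'
from h import *
s=robot.observe();print(s['time'],s['tool_rot'],s['torque'],s['contact_force'],s['opening'],s['qpos'])
E
```

```text
4.65 [-3.14026489e+00  2.29766404e-04 -3.04921456e+00] [-0.85033643  0.2601304  -0.29326482] [-2.56088927 -5.54278292  3.9738476 ] 0.014079674185960706 [-2.22689116e-01  8.00259558e-01  1.18403325e+00 -1.30119575e-03
  1.15667026e+00 -1.88534017e+00]
```

The torque jumped, so the dial is at its stop. Releasing and rising.

Emit:
arm_command([
  [[0,0,0],[0,0,0.03],0.014],
  [[0,0,0],[0,0,0.03],0.03],
  [[0,0,0],[0,0,0.03],0.036],
  [[0,0,0],[0,0,0.03],0.036],
  [[0,0,-0.01],[0,0,0.03],0.036],
])

```text
time: 5.15
tool_pos: [0.6909, -0.0769, 0.0701]
tool_rot: [3.14, -0.004, -3.077]
contact_force: [0.6, -0.0, -0.3]
opening: 0.0351
grip_force: 0.0
```

Emit:
arm_command([
  [[0,0,-0.03],[0,0,0],0.036],
  [[0,0,-0.06],[0,0,0],0.036],
  [[0,0,-0.1],[0,0,0],0.05],
  [[0,0,-0.14],[0,0,0],0.05],
  [[0,0,-0.16],[0,0,0],0.05],
])

```text
time: 5.65
tool_pos: [0.6931, -0.0776, 0.2372]
tool_rot: [-3.14, 0.007, -3.077]
contact_force: [0.2, 0.6, 0.2]
opening: 0.0494
grip_force: 0.0
```

```bash
python3 - <<'E'
from h import *
s=robot.observe();print(s['time'],s['tool_pos'],s['tool_rot'],s['opening'])
a,m=grab('wrist');cv2.imwrite('pics/w2_raw.png',a[:,:,::-1]);save('w2.png',a,1.4)
import pickle;pickle.dump(m,open('w2.pkl','wb'))
E
```

```text
5.65 [ 0.69313727 -0.07761576  0.23719519] [-3.14000892  0.00660643 -3.07704967] 0.04944125190554895
```

View pics/w2.png

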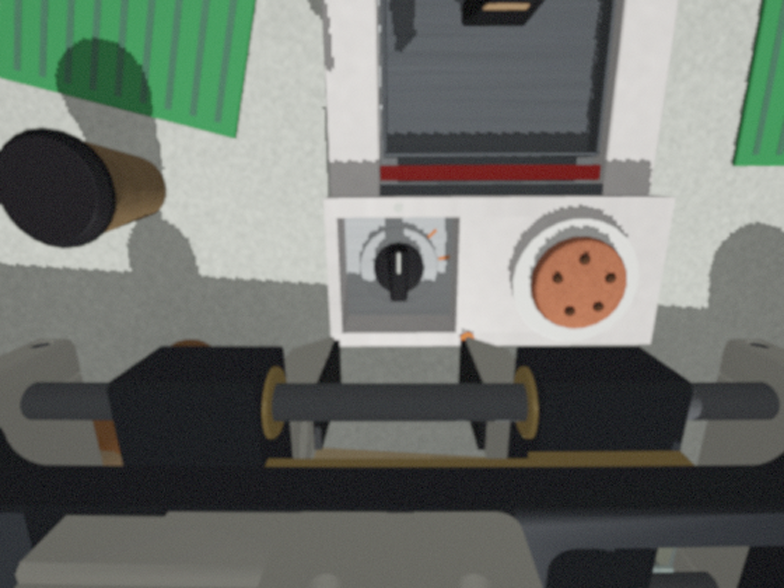

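The pointer now lies at the front dot, so the dial is off. The tray handle is at the top edge, around (500,8). Moving over the handle.

Emit:
arm_command([
  [[0.039,0.014,0],[0,0,0.14],0.034],
  [[0.078,0.028,0],[0,0,0.28],0.034],
  [[0.117,0.042,0],[0,0,0.42],0.034],
  [[0.156,0.056,0],[0,0,0.56],0.034],
  [[0.194,0.069,0],[0,0,0.7],0.034],
])

```text
time: 6.2
tool_pos: [0.492, -0.0205, 0.2317]
tool_rot: [3.141, -0.0, 2.5]
contact_force: [0.2, 0.1, 0.0]
opening: 0.0341
grip_force: 0.0
```

Emit:
arm_command([
  [[0,0,0],[0,0,0.14],0.034],
  [[0,0,0],[0,0,0.28],0.034],
  [[0,0,0],[0,0,0.42],0.034],
  [[0,0,0],[0,0,0.56],0.034],
  [[0,0,0],[0,0,0.7],0.034],
])

```text
time: 6.7
tool_pos: [0.4937, -0.021, 0.2318]
tool_rot: [3.142, -0.0, 1.8]
contact_force: [0.3, -0.4, 0.1]
opening: 0.0339
grip_force: 0.0
```

Emit:
arm_command([
  [[0,0,0.02],[0,0,0.1],0.034],
  [[0,0,0.04],[0,0,0.16],0.034],
  [[0,0,0.05],[0,0,0.16],0.034],
  [[0,0,0.05],[0,0,0.16],0.034],
  [[0,0,0.05],[0,0,0.16],0.034],
])

```text
time: 7.2
tool_pos: [0.4943, -0.0212, 0.1823]
tool_rot: [3.141, 0.0, 1.647]
contact_force: [0.3, -0.3, 1.1]
opening: 0.0339
grip_force: 0.0
```

```bash
python3 - <<'E'
from h import *
s=robot.observe();print(s['time'],s['tool_pos'],s['tool_rot'],s['opening'])
a,m=grab('wrist');cv2.imwrite('pics/w3_raw.png',a[:,:,::-1]);save('w3.png',a,1.4)
import pickle;pickle.dump(m,open('w3.pkl','wb'))
A=np.array([[np.cos(.07),-np.sin(.07)],[np.sin(.07),np.cos(.07)]])
for dx,dy in [(-8,-25),(-8,25),(8,25),(8,-25)]:
    w=A@[(-93+dx)/1e3,dy/1e3]+[.585,-.015];print((proj(m,[*w,.084])*1.4).round(1))
E
```

```text
7.2 [ 0.49431921 -0.02124543  0.18226849] [3.14094719e+00 2.76559951e-05 1.64713245e+00] 0.03388249853288038
[384.3 333. ]
[383.9 258.8]
[409.2 259. ]
[408.3 333.1]
```

View pics/w3.png

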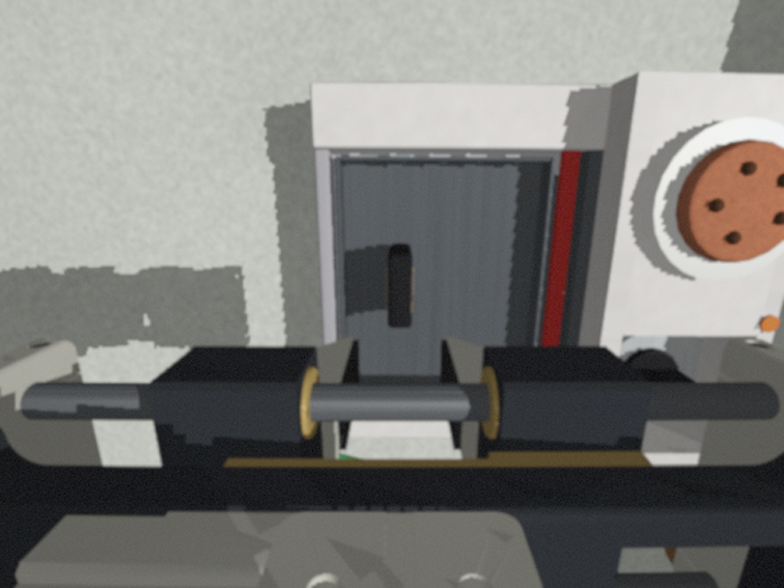

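The wrist view shows the handle at x 388–411, y 244–327, about 2 mm behind the prediction and right under the fingers. Descending and gripping.

Emit:
arm_command([
  [[0.003,0,0.03],[0,0,0.006],0.034],
  [[0.003,0,0.065],[0,0,0.006],0.034],
  [[0.003,0,0.09],[0,0,0.006],0.034],
  [[0.003,0,0.11],[0,0,0.006],0.034],
  [[0.003,0,0.12],[0,0,0.006],0.034],
])

```text
time: 7.75
tool_pos: [0.4937, -0.0182, 0.0609]
tool_rot: [-3.141, -0.0, 1.64]
contact_force: [-0.2, 1.1, 0.6]
opening: 0.0343
grip_force: 0.0
```

Emit:
arm_command([
  [[0,0,0.006],[0,0,0],0.034],
  [[0,0,0.01],[0,0,0],0.03],
  [[0,0,0.01],[0,0,0],0.02],
  [[0,0,0.01],[0,0,0],0.01],
  [[0,0,0.01],[0,0,0],0.01],
], squeeze=40)

```text
time: 8.25
tool_pos: [0.4943, -0.0183, 0.0524]
tool_rot: [3.14, 0.0, 1.64]
contact_force: [1.5, -0.2, 1.7]
opening: 0.0158
grip_force: 40.0
```

Emit:
arm_command([
  [[0,0,0],[0,0,0],0.01],
  [[0,0,0],[0,0,0],0.01],
  [[0,0,0],[0,0,0],0.01],
  [[0,0,0],[0,0,0],0.01],
  [[0,0,0],[0,0,0],0.01],
], squeeze=45)

```text
time: 8.75
tool_pos: [0.4943, -0.0184, 0.0525]
tool_rot: [3.14, 0.0, 1.64]
contact_force: [-0.8, 0.8, 6.0]
opening: 0.0156
grip_force: 45.0
```

```bash
python3 - <<'E'
from h import *
s=robot.observe();p=np.array(s['tool_pos']);R0=Ro.from_euler('xyz',s['tool_rot']);print(p,s['tool_rot'],s['opening'],s['grip_force'],s['contact_force'],s['torque'])
# tip: from tray handle. grasp point along handle: tip = 124 behind handle, at z .030
g=p.copy();h=np.array([np.cos(.07),np.sin(.07),0]);l=np.array([-np.sin(.07),np.cos(.07),0])
tip=g+.124*h;tip[2]=.0305
for d in range(2,15,2):
    r=Ro.from_rotvec(l*np.deg2rad(d));P=tip+r.apply(p-tip)
    print(d,R0.inv().apply(P-p).round(4),(R0.inv()*r*R0).as_rotvec().round(4))
E
```

```text
[ 0.49433288 -0.01835897  0.05245001] [3.14008266e+00 3.35613367e-04 1.63985991e+00] 0.015632789042438925 45.00218689441681 [-0.84906612  0.78506999  5.964608  ] [-0.06828079  0.20793935 -0.019257  ]
2 [-0.      0.0008 -0.0043] [ 0.0349 -0.     -0.    ]
4 [-0.      0.0018 -0.0086] [ 0.0698 -0.0001 -0.    ]
6 [-0.      0.003  -0.0128] [ 1.047e-01 -1.000e-04 -0.000e+00]
8 [-0.      0.0043 -0.017 ] [ 1.396e-01 -1.000e-04 -0.000e+00]
10 [-0.      0.0057 -0.0212] [ 1.745e-01 -2.000e-04 -1.000e-04]
12 [-0.      0.0073 -0.0253] [ 2.094e-01 -2.000e-04 -1.000e-04]
14 [-0.      0.009  -0.0293] [ 2.443e-01 -2.000e-04 -1.000e-04]
```

Emit:
arm_command([
  [[0,0,-0.002],[0.017,0,0],0.01],
  [[0,0,-0.0045],[0.035,0,0],0.01],
  [[0,0.0005,-0.0065],[0.052,0,0],0.01],
  [[0,0.001,-0.009],[0.07,0,0],0.01],
  [[0,0.002,-0.013],[0.105,0,0],0.01],
])

```text
time: 9.25
tool_pos: [0.496, -0.0182, 0.065]
tool_rot: [-3.036, 0.0, 1.64]
contact_force: [0.2, 0.1, 1.8]
opening: 0.0159
grip_force: 45.0
```

```bash
python3 - <<'E'
from h import *
s=robot.observe();p=np.array(s['tool_pos']);R0=Ro.from_euler('xyz',s['tool_rot']);print(p,s['tool_rot'],s['opening'],s['grip_force'],s['contact_force'],s['torque'])
h=np.array([np.cos(.07),np.sin(.07),0]);l=np.array([-np.sin(.07),np.cos(.07),0])
tip=np.array([.4943,-.0184,0])+.123*h;tip[2]=.0305
for d in range(1,8):
    r=Ro.from_rotvec(l*np.deg2rad(d));P=tip+r.apply(p-tip)
    print(d,R0.inv().apply(P-p).round(4),(R0.inv()*r*R0).as_rotvec().round(4))
print('fwd 10mm',R0.inv().apply(-.1*h), 'up',R0.inv().apply([0,0,.1]))
E
```

```text
[ 0.49598754 -0.01816078  0.06502851] [-3.03579680e+00  1.01806165e-04  1.63956655e+00] 0.015888238592475405 45.01460373401642 [0.24215236 0.10975574 1.79017773] [ 0.00116095 -0.56814226 -0.00869552]
1 [ 0.      0.0004 -0.0022] [ 0.0175 -0.      0.    ]
2 [ 0.      0.0008 -0.0043] [ 0.0349 -0.      0.    ]
3 [ 0.      0.0013 -0.0065] [ 0.0524 -0.0001  0.    ]
4 [ 0.      0.0018 -0.0086] [ 0.0698 -0.0001  0.    ]
5 [ 0.      0.0023 -0.0107] [ 0.0873 -0.0001  0.    ]
6 [ 0.      0.0029 -0.0129] [ 1.047e-01 -1.000e-04  0.000e+00]
7 [ 0.      0.0035 -0.015 ] [ 0.1222 -0.0002  0.    ]
fwd 10mm [-0.00012298 -0.09944081  0.01055986] up [-1.01806165e-05 -1.05598603e-02 -9.94408832e-02]
```

Emit:
arm_command([
  [[0,0.0005,-0.004],[0.035,0,0],0.01],
  [[0,0.001,-0.008],[0.065,0,0],0.01],
  [[0,0.002,-0.011],[0.09,0,0],0.01],
  [[0,0.003,-0.015],[0.12,0,0],0.01],
  [[0,0.003,-0.015],[0.12,0,0],0.01],
])

```text
time: 9.75
tool_pos: [0.5011, -0.0178, 0.0793]
tool_rot: [-2.916, 0.0, 1.64]
contact_force: [1.1, -0.1, 0.1]
opening: 0.0161
grip_force: 45.0
```

```bash
python3 - <<'E'
from h import *
s=robot.observe();p=np.array(s['tool_pos']);R0=Ro.from_euler('xyz',s['tool_rot']);print(p,s['tool_rot'],s['opening'],s['grip_force'],s['contact_force'],s['torque'])
h=np.array([np.cos(.07),np.sin(.07),0])
print('front 30',R0.inv().apply(-.03*h), 'up 10',R0.inv().apply([0,0,.01]))
a,m=grab('wrist');save('w4.png',a)
E
```

```text
[ 0.50110843 -0.01782668  0.07925179] [-2.91640806e+00  1.67856137e-04  1.63994570e+00] 0.016122370567053894 45.00939130783081 [ 1.14389174 -0.06416282  0.0940369 ] [-0.12761475 -0.65800982 -0.01444244]
front 30 [-2.55189153e-05 -2.92425757e-02  6.69859070e-03] up 10 [-1.67856136e-06 -2.23286295e-03 -9.74752893e-03]
```

View pics/w4.png

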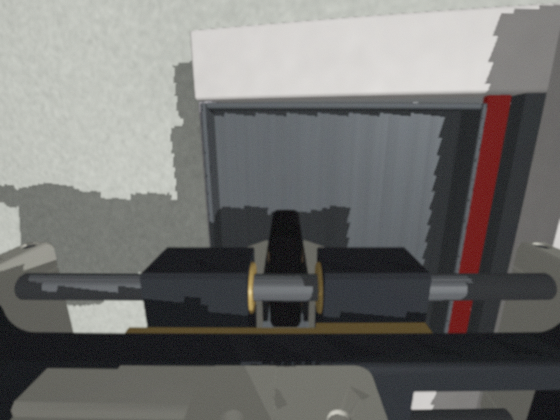

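The picture shows the tray tilted with the gripper. Its front edge, at (205,110), is above the lip, and the red bar is clear of the rear wall. Drawing it out frontwards.

Emit:
arm_command([
  [[0,-0.008,0.0018],[0,0,0],0.01],
  [[0,-0.018,0.004],[0,0,0],0.01],
  [[0,-0.029,0.0066],[0,0,0],0.01],
  [[0,-0.039,0.009],[0,0,0],0.01],
  [[0,-0.048,0.011],[0,0,0],0.01],
])

```text
time: 10.3
tool_pos: [0.4498, -0.0212, 0.0794]
tool_rot: [-2.916, -0.0, 1.64]
contact_force: [1.7, 0.0, -0.6]
opening: 0.0157
grip_force: 45.0
```

```bash
python3 - <<'E'
from h import *
s=robot.observe();p=np.array(s['tool_pos']);R0=Ro.from_euler('xyz',s['tool_rot']);print(p,s['tool_rot'],s['opening'],s['contact_force'],s['torque'])
for w in ([p[0]-.02,p[1],p[2]+.06],[p[0]-.03,p[1]-.002,.195]): print(rel(w,Ro.from_euler('xyz',[np.pi,0,1.64])))
E
```

```text
[ 0.4497866  -0.02121123  0.07941754] [-2.91627520e+00 -1.62707786e-04  1.63968523e+00] 0.015691092541597097 [ 1.74626611  0.03479585 -0.58579404] [-0.0879558  -0.5147643  -0.01806208]
(array([ 0.0014, -0.0329, -0.054 ]), array([-2.253e-01, -2.000e-04, -3.000e-04]))
(array([ 1.000e-04, -5.510e-02, -1.059e-01]), array([-2.253e-01, -2.000e-04, -3.000e-04]))
```

Emit:
arm_command([
  [[0,-0.008,-0.02],[0,0,0],0.01],
  [[0,-0.018,-0.045],[0,0,0],0.01],
  [[0,-0.032,-0.07],[-0.05,0,0],0.01],
  [[0,-0.044,-0.09],[-0.12,0,0],0.01],
  [[0,-0.055,-0.106],[-0.225,0,0],0.01],
])

```text
time: 10.8
tool_pos: [0.4205, -0.0232, 0.1953]
tool_rot: [3.14, -0.0, 1.64]
contact_force: [-0.3, -0.7, -1.9]
opening: 0.0158
grip_force: 45.0
```

```bash
python3 - <<'E'
from h import *
s=robot.observe();p=np.array(s['tool_pos']);print(p,s['tool_rot'],s['opening'],s['contact_force'],s['torque'])
h=np.array([np.cos(.07),np.sin(.07)])
w=np.array([.473,-.317])-.030*h
print(w,rel([*w,p[2]],Ro.from_euler('xyz',[np.pi,0,1.64])))
E
```

```text
[ 0.42046652 -0.0232023   0.19529787] [ 3.13985223e+00 -9.82618823e-05  1.64017713e+00] 0.01575330996353961 [-0.25183959 -0.68627254 -1.93451275] [-0.08987637  0.10161574  0.03572908]
[ 0.44307347 -0.31909829] (array([-0.2968,  0.002 , -0.    ]), array([ 0.0017, -0.0001,  0.0002]))
```

Emit:
arm_command([
  [[-0.02,0,0],[0,0,0],0.01],
  [[-0.05,0,0],[0,0,0],0.01],
  [[-0.085,0.001,0],[0,0,0],0.01],
  [[-0.12,0.001,0],[0,0,0],0.01],
  [[-0.155,0.001,0],[0,0,0],0.01],
])

```text
time: 11.3
tool_pos: [0.4313, -0.1784, 0.1942]
tool_rot: [-3.139, -0.002, 1.64]
contact_force: [-0.5, -0.1, -2.7]
opening: 0.0152
grip_force: 45.0
```

Emit:
arm_command([
  [[-0.035,0,0],[0,0,0],0.01],
  [[-0.07,0,0],[0,0,0],0.01],
  [[-0.105,0.001,0],[0,0,0],0.01],
  [[-0.13,0.001,0],[0,0,0],0.01],
  [[-0.142,0.001,0],[0,0,0],0.01],
])

```text
time: 11.8
tool_pos: [0.4424, -0.3206, 0.1938]
tool_rot: [-3.139, -0.002, 1.638]
contact_force: [1.0, 0.2, -2.6]
opening: 0.0158
grip_force: 45.0
```

```bash
python3 - <<'E'
from h import *
s=robot.observe();p=np.array(s['tool_pos']);print(s['time'],p,s['tool_rot'],s['opening'],s['contact_force'],s['torque'])
a,m=grab('scene');save('s2.png',a[120:300,120:400],2.8)
E
```

```text
11.8 [ 0.44238762 -0.3206421   0.19375866] [-3.13937638e+00 -1.78327353e-03  1.63788020e+00] 0.015775395786984097 [ 1.0326924   0.15204487 -2.63316774] [-0.10345639  0.11590435  0.04415935]
```

View pics/s2.png

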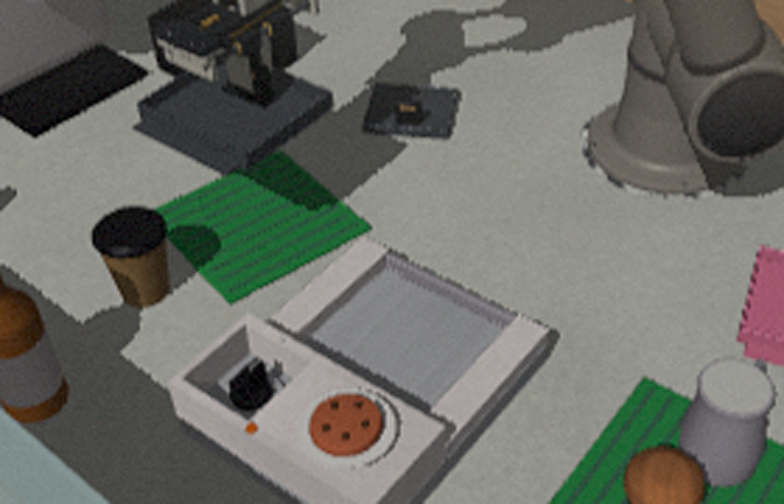

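The scene view shows the tray held level above the empty mat, with the cup and everything else in place. Lowering it.

Emit:
arm_command([
  [[0.001,0,0.015],[0,0,0],0.01],
  [[0.001,0,0.04],[0,0,0],0.01],
  [[0.001,0,0.065],[0,0,0],0.01],
  [[0.001,0,0.09],[0,0,0],0.01],
  [[0.001,0,0.11],[0,0,0],0.01],
])

```text
time: 12.35
tool_pos: [0.4427, -0.3161, 0.0833]
tool_rot: [-3.14, -0.003, 1.641]
contact_force: [-0.5, 1.0, -2.4]
opening: 0.0158
grip_force: 45.0
```

Emit:
arm_command([
  [[0,0,0.012],[0,0,0],0.01],
  [[0,0,0.024],[0,0,0],0.01],
  [[0,0,0.034],[0,0,0],0.01],
  [[0,0,0.042],[0,0,0],0.01],
  [[0,0,0.046],[0,0,0],0.01],
])

```text
time: 12.85
tool_pos: [0.4437, -0.3183, 0.0384]
tool_rot: [-3.141, -0.0, 1.64]
contact_force: [-0.1, 0.5, -2.9]
opening: 0.0158
grip_force: 45.0
```

Emit:
arm_command([
  [[0,0,0.002],[0,0,0],0.01],
  [[0,0,0.004],[0,0,0],0.01],
  [[0,0,0.006],[0,0,0],0.01],
  [[0,0,0.007],[0,0,0],0.01],
  [[0,0,0.008],[0,0,0],0.01],
])

```text
time: 13.35
tool_pos: [0.4438, -0.3185, 0.031]
tool_rot: [3.141, 0.0, 1.64]
contact_force: [-0.2, 0.6, -2.4]
opening: 0.0157
grip_force: 45.0
```

Emit:
arm_command([
  [[0,0,0.001],[0,0,0],0.01],
  [[0,0,0.0015],[0,0,0],0.01],
  [[0,0,0.002],[0,0,0],0.01],
  [[0,0,0.0025],[0,0,0],0.01],
  [[0,0,0.003],[0,0,0],0.01],
])

```text
time: 13.85
tool_pos: [0.4438, -0.3185, 0.0285]
tool_rot: [3.141, 0.0, 1.64]
contact_force: [-2.7, 3.1, 8.3]
opening: 0.0158
grip_force: 45.0
```

Contact at 8 N. Releasing and rising.

Emit:
arm_command([
  [[0,0,0],[0,0,0],0.018],
  [[0,0,0],[0,0,0],0.026],
  [[0,0,0],[0,0,0],0.034],
  [[0,0,0],[0,0,0],0.034],
  [[0,0,0],[0,0,0],0.034],
])

```text
time: 14.35
tool_pos: [0.4438, -0.3185, 0.0279]
tool_rot: [3.141, 0.0, 1.64]
contact_force: [-0.7, -1.0, -0.1]
opening: 0.0335
grip_force: 0.0
```

Emit:
arm_command([
  [[0,0,-0.015],[0,0,0],0.034],
  [[0,0,-0.04],[0,0,0],0.034],
  [[0,0,-0.08],[0,0,0],0.034],
  [[0,0,-0.12],[0,0,0],0.034],
  [[0,0,-0.16],[0,0,0],0.034],
])

```text
time: 14.85
tool_pos: [0.4435, -0.3182, 0.1894]
tool_rot: [-3.141, -0.0, 1.64]
contact_force: [1.0, -0.9, 0.3]
opening: 0.0336
grip_force: 0.0
```

Emit:
arm_command([
  [[0.03,0,-0.02],[0,0,0],0.034],
  [[0.07,0,-0.02],[0,0,0],0.034],
  [[0.11,0,-0.02],[0,0,0],0.034],
  [[0.15,0,-0.02],[0,0,0],0.034],
  [[0.18,0,-0.02],[0,0,0],0.034],
])

```text
time: 15.35
tool_pos: [0.4307, -0.1368, 0.208]
tool_rot: [3.141, -0.0, 1.64]
contact_force: [0.4, 0.5, 0.5]
opening: 0.034
grip_force: 0.0
```

```bash
python3 - <<'E'
from h import *
s=robot.observe();print(s['time'],s['tool_pos'],s['contact_force'])
a,m=grab('top');save('t2.png',a[80:300,80:440],2.1)
for w in [(-.074,-.086),(-.074,.086),(.074,.086),(.074,-.086)]:
    c,sn=np.cos(.07),np.sin(.07);X=[.473+c*w[0]-sn*w[1],-.317+sn*w[0]+c*w[1],.028];print(((proj(m,X)-[80,80])*2.1).round(1))
E
```

```text
15.35 [ 0.43071217 -0.13675976  0.20801247] [0.39007029 0.54888944 0.53157213]
[688.4 310.9]
[561.2 318.9]
[552.  211.3]
[677.3 203.4]
```

View pics/t2.png

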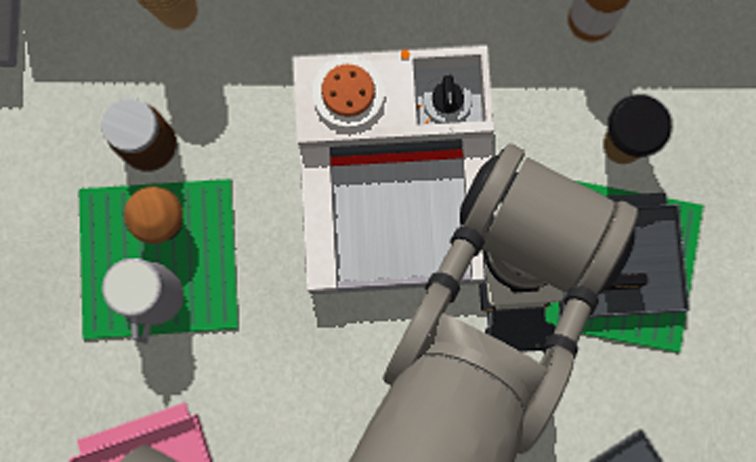

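The top view shows the tray flat on the mat. Its right corners at (688,310) and (678,205) match the prediction, the dial points to off, and the bystanders are in place. Handing in.

```bash
python3 -c "
from cell import robot
print(robot.hand_in())"
```

```text
the job is handed in; nothing more can be done
None
```

The dial is at its off stop, the crumb tray lies flat in the middle of the empty mat, nothing else was moved, and the job is handed in; no verdict was returned.

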